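# Load a paint sample tin in the bench mixer and latch its guard

### The arm

A 6-joint arm with a two-finger parallel gripper is mounted at the origin on the work surface. World frame = base frame: x ahead of the robot, y to its left, z up, the work surface at z = 0. Lengths are in m, angles in rad, forces in N, time in s.
With the tool pointing down it reaches from about 0.3 to 0.85 m from the base axis. Payload 5.4 kg.
Tool frame: the origin (TCP) lies between the finger pads; the fingertips stand 25 mm ahead of it and the grasp point (between the pads) lies 6 mm ahead of it; x points along the fingers, z is the direction in which the jaws open and shut, and the axes are right-handed (so a half turn about x gives the same grasp; the last joint's range is limited). The gripper opens to 85 mm and grips with 20 to 120 N. Pads are 22 mm wide; open, the fingers measure 114 mm over their backs; the gripper's body (76 mm by 85 mm) begins 54 mm behind the grasp point. The pads swing forward as they close: fully open they stand 13 mm farther back than shut.
Start: joints at [-1.378, 0.158, 1.597, -0, 1.386, -0.21], TCP at [0.225, -0.529, 0.256] pointing down, gripper open.
Joint ranges: [-2.91, 2.91], [-0.94, 2.29], [0.18, 2.7], [-1.29, 4.43], [0.17, 2.64], [-3, 3]. Speed limits (rad/s): [2.57, 2.57, 3.14, 3.14, 3.14, 3.14].

### API

Orientations are given as a unit quaternion [w, x, y, z].
In Python, from station import env gives the robot as it stands. The module is installed in compiled form; this text tells all that it offers.
- The arm moves only by the tool drive_tool, never from a script. Its argument "steps" is a list that holds one entry, the list of rows, each a list of 6 numbers: the shift along the world's x, y, z normalised to -1 to 1, where 1 is 25 mm, then the turn, a rotation vector about the world's x, y, z normalised to -1 to 1, where 1 is 4 degrees. In form: [[[tx, ty, tz, ax, ay, az], ...]]. A call has 1 to 12 rows; each row shifts and turns the commanded pose from where the row before left it; what a row does not reach is not made up. A row lasts 1/8 s, in which the tool goes at most 62.5 mm and 10.7 degrees, less where a joint would pass 70% of its speed; a pose out of reach is approached as far as the arm can. A call with a number of a shift or a turn outside -1 to 1 is refused whole. A call with a gripper value outside its range is refused whole. "grip" is the gripper's target within -1 to 1 (fully open at 1, half-way at 0, shut at -1), set as the call begins (left out, the last holds). The fingers move at their own pace and stop on an object; the grip force is fixed at half the most. Time passes only in rows, so rows that do not move let the fingers close. It gives the time, the measured TCP pose, the force and the opening at its end, in the units of the state.
- env.get_state(): the state, without advancing time (a new reading comes with each control period).
- env.get_image(name): name is "side" or "top"; returns a dict with "pixels" (384x512x3 uint8, red, green, blue), "fov_y" (degrees; the focal length in pixels is half the picture's height over the tangent of half this angle, whatever the lens; pixels are square), "cx", "cy" (the principal point, pixels), "rvec" (rotation vector, rad) and "tvec" (3), from world to camera coordinates, as OpenCV has them. Camera axes: x right, y down, z forward; pixel columns grow to the right and rows downward; lengths in m; the calibration is good to about 2 mm. A picture is of the moment at which its call begins. There is no depth.
- env.finish_job(): hands the job in, once; it reports no verdict.
The state is a dict: "time_s": time; "joint_positions": joint angles; "joint_velocities": joint speeds; "joint_torque": joint torques, N m; "position": TCP position; "orientation": TCP orientation; "force": force on the tool from outside, world axes, zero at the start; "moment": the same for the moment, N m; "gripper_width": opening from 0.0 (shut) to 1.0 (fully open).
Only numpy, scipy, OpenCV 4.12 (cv2) and the standard library are available. Lean on these libraries where they do the work, as an engineer would, in place of code of your own. Each camera call takes 0.05 s, during which the arm holds its last target.

### The job

Lift the clear guard of the bench mixer wide open, then clamp the short paint tin upright in it, standing flat on the deck between the two front pins and the sprung jaw; ease the jaw back with the tin, do not ram it. Then lower the guard without slamming it and press it fully home until the sprung hook snaps over its loop; leave the tall tin, the bottle and the jar where they stand.

Things in the scene. Friction and masses are not known exactly. Their poses are not given: they have to be found in the camera images.
- tin_center (a point): Centre (half-way up) of the short paint sample tin: plain steel cylinder with a paper band, diameter 56 mm, height 70 mm, 0.2 to 0.45 kg, standing loose on the bench. Its z axis is up. It fits in the mixer; the tall tin (same diameter, 112 mm) does not.
- seat (a point): Where the centre of the clamped short tin belongs: 35 mm above the flat deck, which is 45 mm above the bench. Fixed to the mixer (white base 230 x 250 x 45 mm): x axis level from the mixer's front to its back (away from the robot), y to its left, z up. Beside the tin the deck is clear to 80 mm either way in y while the guard is up.
- pins (a point): Midway between the tops of two fixed upright pins, 10 mm thick, 30 mm high above the deck, round-topped, in front of the seat: at x = -29 mm, y = +-16.5 mm from it; the clamped tin leans against both. Same axes as the seat. Hold the tin above the pin tops, push it towards +x against the jaw until it clears the pins (tin centre at or just past the seat's x), then lower it to the deck.
- jaw_face (a point): Top middle of the flat upright jaw plate behind the seat, on the face that looks at the pins: at rest 20 mm behind (+x of) the seat and 70 mm above the deck. Plate 50 mm wide in y, from 2 to 70 mm above the deck. At rest the gap from pins to jaw is 8 mm too small for the tin, so the tin must push the jaw back. Moves with the jaw.
- jaw (a joint): Travel of the sprung jaw towards the mixer's +x, m: 0 at rest, 0.008 with the tin clamped, 0.013 at its hard stop. The spring pushes with 6 N at rest, 10.8 N at 0.008, 13.8 N at 0.013.
- guard (a joint): Hinge angle of the guard, rad: 0 fully closed, 1.65 at the open stop. Clear plastic hood 140 mm deep, 190 wide, 92 high, 0.45 kg, aluminium edges, open below and behind. Hinge along the mixer's y at the back of the deck; the front edge rises and swings back. The hinge is stiff (friction 0.7 N m): the guard stays where it is left. It starts ajar, unlatched.
- guard_hinge (a point): Middle of the guard's hinge line, 88 mm behind the seat and 50 mm above the bench. Its axes turn with the guard and are parallel to the mixer's when the guard is closed.
- guard_bar (a point): Middle of the guard's handle: round bar 12 mm thick, 88 mm free length, parallel to the hinge, 34 mm of free space between it and the hood's front wall. In the guard's frame 182 mm in front of (-x) and 75 mm above the hinge. Axes turn with the guard. Pinched from above, it can turn between the fingers as the guard swings.
- guard_loop (a point): Middle of the rigid steel loop (8 mm bar, 32 mm wide) low on the front of the guard, left of the handle: 158 mm in front of, 72 mm to the left of and 25 mm above the hinge in the guard's frame. The hook must end over this bar.
- hook (a joint): Angle of the sprung snap hook on the front of the deck under the loop, rad: 0 upright (sprung rest), grows as its nose is pushed to the front. Coming down, the loop meets the sloping nose at about 0.085 rad of guard angle, presses it aside by about 0.1 rad, passes it at about 0.02, and the hook springs back to 0 over the loop. Takes about 8 to 12 N down on the handle, stiff hinge included.
- tall_tin_center (a point): Centre of the tall steel tin, a bystander: diameter 56 mm, height 112 mm.
- bottle: White plastic bottle, a bystander: diameter 60 mm, height 160 mm, origin at the centre of its underside.
- jar: Glass jar with black lid, a bystander: diameter 64 mm, height 75 mm, origin at the centre of its underside.
Not all that is in view belongs to the job. Leave any pink, red or yellow look-alike of the part that bears tin_center alone.

How it is judged:
On the way, in this order (a step that is already met when the one before it is completed fails the run):
1. the guard is lifted to at least 1.3 rad (value of joint guard above 1.3 rad), for 0.2 s.
2. the short tin is clamped between pins and jaw, standing on the deck and let go, while the guard is still up (value of joint guard above 1.1 rad and x of tin_center in the frame of seat between -0.004 and 0.004 m and y of tin_center in the frame of seat between -0.005 and 0.005 m and z of tin_center in the frame of seat between -0.004 and 0.004 m and angle between tin_center's own z axis and vertical below 0.06 rad and contact force between tin and the fingers below 0.3 N), for 0.3 s.
At the end, for the whole second after the job is handed in: The guard is closed (below 0.03 rad) with the hook sprung back over its loop (below 0.06 rad); the short tin stands at rest on the deck, clamped: its centre within 4 mm (x, z) and 5 mm (y) of the seat, tilted less than 0.06 rad, the jaw pressed back more than 4 mm (value of joint guard below 0.03 rad and value of joint hook below 0.06 rad and value of joint jaw above 0.004 m and x of tin_center in the frame of seat between -0.004 and 0.004 m and y of tin_center in the frame of seat between -0.005 and 0.005 m and z of tin_center in the frame of seat between -0.004 and 0.004 m and angle between tin_center's own z axis and vertical below 0.06 rad and linear speed of tin below 0.02 m/s); the robot touches nothing.
It fails at once if the tin is rammed into the jaw (over 45 N) (contact force between tin and jaw above 45 N).
It fails at once if the guard is slammed (below 0.25 rad and faster than 2 rad/s downwards) (value of joint guard below 0.25 rad and velocity of joint guard below -2 rad/s).
It fails at once if the tall tin, the bottle or the jar is moved by over 30 mm or tipped (distance of any of tall_tin_center, bottle, jar from where it was at the start of the episode above 0.03 m or angle between any of tall_tin_center, bottle, jar's own z axis and vertical above 0.4 rad).
It also fails if it takes over 72 s, if anything falls off the work surface, if the arm or the gripper's body presses on something with over 40 N, if the wrist force passes 120 N, or if a joint passes its speed limit or range.

## Working session

There is one attempt and no reset: what is moved stays moved. The work goes in short steps, Python scripts to look and compute and a tool call to move; the robot and the scene stay as the last step left them, time stands still between calls to the robot, and variables do not carry over. Pictures are saved under pics/ and viewed, and the job is handed in when it is done.

Besides the shell and the picture viewer there is one more tool, called after "Emit:" as a command line: name --argument value ..., lists and objects as JSON in quotes. drive_tool: Moves the arm, as the interface text tells. Scaled input: -1 to 1 covers 25 mm each way for a shift and 4 degrees each way for a turn. Its arguments: {"type":"object","properties":{"steps":{"type":"array"},"grip":{"type":"number"}},"required":["steps"]}

```bash
mkdir -p pics; ls; cat > h.py <<'E'
from station import env
import numpy as np, cv2
def snap(tag):
    out={}
    for n in ("side","top"):
        d=env.get_image(n); cv2.imwrite(f"pics/{tag}_{n}.png",d["pixels"][:,:,::-1]); out[n]=d
    return out
def cam(d):
    h,w=d["pixels"].shape[:2]; f=h/2/np.tan(np.radians(d["fov_y"])/2)
    K=np.array([[f,0,d["cx"]],[0,f,d["cy"]],[0,0,1]]); R=cv2.Rodrigues(np.array(d["rvec"],float))[0]
    return K,R,np.array(d["tvec"],float)
def proj(d,P):
    K,R,t=cam(d); p=(np.atleast_2d(P)@R.T+t)@K.T; return p[:,:2]/p[:,2:]
def onz(d,uv,z):
    K,R,t=cam(d); c=-R.T@t; r=R.T@np.linalg.inv(K)@np.array([uv[0],uv[1],1.]); return c+r*(z-c[2])/r[2]
def tri(ds,uvs):
    A=[];b=[]
    for d,uv in zip(ds,uvs):
        K,R,t=cam(d); c=-R.T@t; r=R.T@np.linalg.inv(K)@np.array([uv[0],uv[1],1.]); r/=np.linalg.norm(r)
        M=np.eye(3)-np.outer(r,r); A.append(M); b.append(M@c)
    X=np.linalg.lstsq(np.vstack(A),np.hstack(b),rcond=None)[0]; return X
E
python3 - <<'E'
from h import *
o=snap("a")
import pickle; pickle.dump(o,open("a.pkl","wb"))
for n,d in o.items():
    K,R,t=cam(d); print(n,d["fov_y"],d["cx"],d["cy"],-R.T@t,R[2])
print(env.get_state())
E
```

```text
pics
side 50.24854033436306 256.575189073852 195.8845075074304 [0.0212709  0.90555386 0.76733893] [ 0.43729475 -0.71923168 -0.53988804]
top 45.225495010217145 254.38229865187802 196.80204745355024 [0.33388299 0.00792528 1.22450232] [ 0.18597944  0.00801308 -0.98252096]
{'time_s': 0.1, 'joint_positions': array([-1.37812455e+00,  1.58996652e-01,  1.59813280e+00, -2.54963339e-05,
        1.38619608e+00, -2.10123037e-01]), 'joint_velocities': array([ 0.00015926, -0.00345477, -0.00244624,  0.00041311,  0.00146404,
       -0.00049137]), 'joint_torque': array([-4.06431691e-04, -3.96994722e+01, -3.32336247e+01, -2.13391399e-04,
        4.26481187e-03,  1.87552949e-06]), 'position': array([ 0.22525674, -0.5284867 ,  0.25539608]), 'orientation': array([ 0.5894783 ,  0.39030389,  0.59034978, -0.38944235]), 'force': array([-0.2832737 ,  0.44211137,  0.30450058]), 'moment': array([-0.0167986 , -0.05857081, -0.06916282]), 'gripper_width': 0.9986742729614606}
```

View pics/a_side.png

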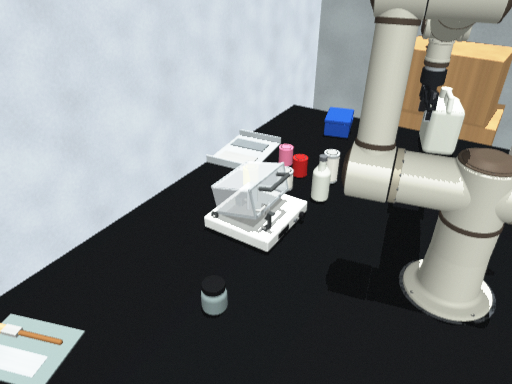

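View pics/a_top.png

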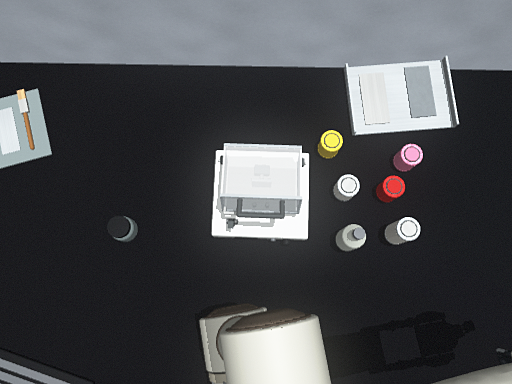

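The top view shows the mixer around (262,195). There are steel tins at (347,187) and (402,230), the bottle at (351,237), the jar at (122,228), and coloured look-alikes in yellow, red and pink. I'll zoom in.

```bash
python3 - <<'E'
import cv2
a=cv2.imread("pics/a_top.png");cv2.imwrite("pics/a_top_z.png",cv2.resize(a[125:265,200:440],None,fx=3.3,fy=3.3,interpolation=cv2.INTER_CUBIC))
a=cv2.imread("pics/a_side.png");cv2.imwrite("pics/a_side_z.png",cv2.resize(a[130:250,195:355],None,fx=5,fy=5,interpolation=cv2.INTER_CUBIC))
E
```

```text
(no output)
```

View pics/a_top_z.png

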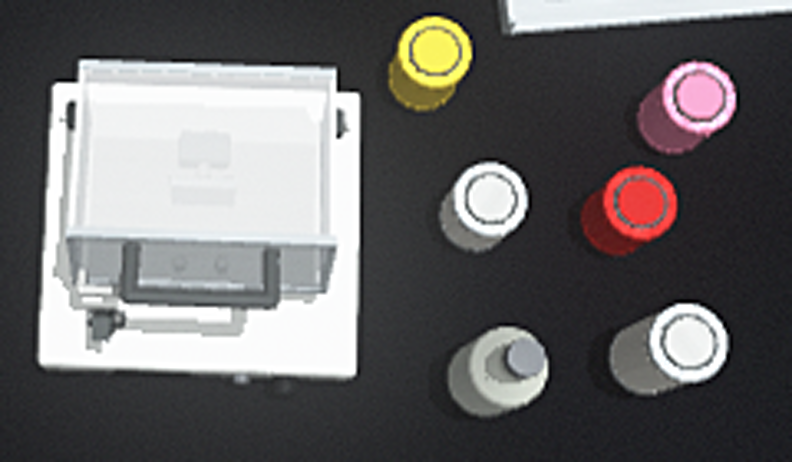

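View pics/a_side_z.png

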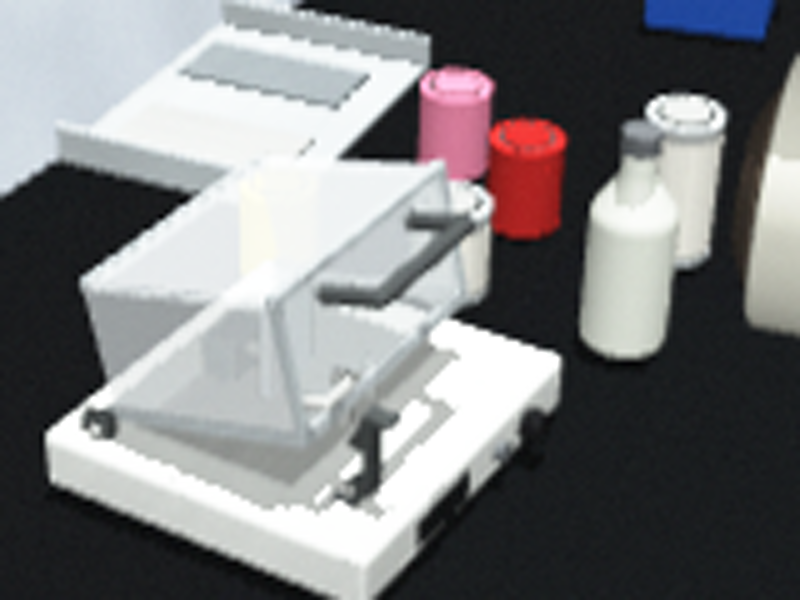

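```bash
python3 - <<'E'
from h import *
import pickle
o=pickle.load(open("a.pkl","rb"));T=o["top"];S=o["side"]
zt=lambda u,v:(u/3.3+200-.35,v/3.3+125-.35)
zs=lambda u,v:(u/5+195-.4,v/5+130-.4)
for nm,p in dict(TL=(52,82),TR=(359,92),BR=(357,377),BL=(38,367)).items(): print(nm,onz(T,zt(*p),.045))
for nm,p in dict(left=(80,440),front=(362,600),right=(560,357)).items(): print("side",nm,onz(S,zs(*p),.045))
print("hinge",onz(T,zt(70,117),.05),onz(T,zt(341,123),.05))
print("pins",onz(T,zt(181,264),.075),onz(T,zt(222,264),.075))
print("tin",onz(T,zt(492,198),.07), "tallchk",onz(T,zt(688,341),.112))
print("bar L,R",tri([T,S],[zt(128,303),zs(325,294)]),tri([T,S],[zt(275,303),zs(470,228)]))
print("base of tin edges", onz(T,zt(470,250),0))
print("side tin proj check")
X=onz(T,zt(492,198),.07);print(proj(S,X),(( proj(S,X)+.4-[195,130])*5), "bottle",onz(T,zt(522,355),.16),"yellow",onz(T,zt(437,50),.07),"red",onz(T,zt(640,200),.07))
E
```

```text
TL [0.68327856 0.12339114 0.045     ]
TR [ 0.67903684 -0.12358844  0.045     ]
BR [ 0.44989731 -0.12116729  0.045     ]
BL [0.45332659 0.12651711 0.045     ]
side left [0.66065151 0.12002898 0.045     ]
side front [0.44133713 0.15852122 0.045     ]
side right [ 0.45423004 -0.11573332  0.045     ]
hinge [0.65305252 0.10755235 0.05      ] [ 0.65172283 -0.10860023  0.05      ]
pins [0.53127072 0.01664251 0.075     ] [ 0.53181088 -0.0147813   0.075     ]
tin [ 0.58819623 -0.22355411  0.07      ] tallchk [ 0.47400037 -0.35663893  0.112     ]
bar L,R [0.50414571 0.0606717  0.164456  ] [ 0.49045935 -0.05056842  0.16076585]
base of tin edges [ 0.55981595 -0.2187566   0.        ]
side tin proj check
[[285.85497371 169.57981255]] [[456.27486855 199.89906277]] bottle [ 0.45605377 -0.22426571  0.16      ] yellow [ 0.7071619  -0.18253383  0.07      ] red [ 0.58855492 -0.33809381  0.07      ]
```

```bash
python3 - <<'E'
from h import *
from scipy.spatial.transform import Rotation as R
s=env.get_state();q=s["orientation"];M=R.from_quat(q[[1,2,3,0]]).as_matrix();print(M.round(4))
for nm,z in dict(bar1=[1,-.014,0],bar2=[-1,.014,0],tin1=[.014,1,0],tin2=[-.014,-1,0]).items():
    x=np.array([0,0,-1.]);z=np.array(z)/np.linalg.norm(z);G=np.c_[x,np.cross(z,x),z]
    r=R.from_matrix(G@M.T).as_rotvec();print(nm,np.degrees(r)/4)
E
```

```text
[[-4.00e-04  9.20e-01  3.92e-01]
 [ 1.70e-03  3.92e-01 -9.20e-01]
 [-1.00e+00  3.00e-04 -1.70e-03]]
bar1 [-0.01858999 -0.01854301 16.52979547]
bar2 [-2.07878236e-02  2.08404897e-02 -2.84701920e+01]
tin1 [-4.37340246e-05 -3.45682283e-02  3.90297868e+01]
tin2 [-2.50047084e-02  3.16347289e-05 -5.97019870e+00]
```

Emit:
drive_tool --steps '[[[0.44,0.885,0.05,0,0,0.69],[0.44,0.885,0.05,0,0,0.69],[0.44,0.885,0.05,0,0,0.69],[0.44,0.885,0.05,0,0,0.69],[0.44,0.885,0.05,0,0,0.69],[0.44,0.885,0.05,0,0,0.69],[0.44,0.885,0.05,0,0,0.69],[0.44,0.885,0.05,0,0,0.69],[0.44,0.885,0.05,0,0,0.69],[0.44,0.885,0.05,0,0,0.69],[0.44,0.885,0.05,0,0,0.69],[0.44,0.885,0.05,0,0,0.69]]]' --grip 0

```text
time_s: 1.6
position: [0.3578, -0.262, 0.2713]
orientation: [0.677, 0.205, 0.677, -0.205]
force: [0.5, -0.3, -0.4]
gripper_width: 0.503
```

Emit:
drive_tool --steps '[[[0.44,0.885,0,0,0,0.69],[0.44,0.885,0,0,0,0.69],[0.44,0.885,0,0,0,0.69],[0.44,0.885,0,0,0,0.69],[0.44,0.885,0,0,0,0.69],[0.44,0.885,0,0,0,0.69],[0.44,0.885,0,0,0,0.69],[0.44,0.885,0,0,0,0.69],[0.44,0.885,0,0,0,0.69],[0.44,0.885,0,0,0,0.69],[0.44,0.885,0,0,0,0.69],[0.44,0.885,0,0,0,0.69]]]'

```text
time_s: 3.1
position: [0.4893, 0.0034, 0.2713]
orientation: [0.707, 0.003, 0.707, -0.003]
force: [0.4, -1.1, -0.5]
gripper_width: 0.499
```

```bash
cat > st.py <<'E'
from h import *
from scipy.spatial.transform import Rotation as R
def st():
    s=env.get_state();q=s["orientation"];M=R.from_quat(q[[1,2,3,0]]).as_matrix()
    print("t",round(s["time_s"],2),"pos",s["position"].round(4),"xdir",M[:,0].round(3),"zdir",M[:,2].round(3),"F",s["force"].round(2),"w",round(s["gripper_width"],3),"j",s["joint_positions"].round(2))
    return s
E
python3 - <<'E'
from st import *
st()
o=snap("b")
a=cv2.imread("pics/b_side.png");cv2.imwrite("pics/b_side_z.png",cv2.resize(a[100:250,195:355],None,fx=4,fy=4,interpolation=cv2.INTER_CUBIC))
E
```

```text
t 3.1 pos [0.4893 0.0034 0.2713] xdir [-0. -0. -1.] zdir [ 1.    -0.009 -0.   ] F [ 0.41 -1.13 -0.51] w 0.499 j [-0.24 -0.08  1.81 -0.    1.41 -0.23]
```

View pics/b_side_z.png

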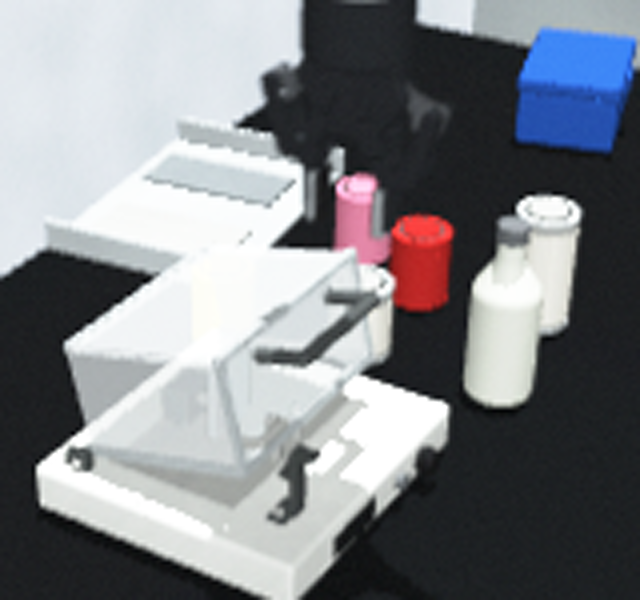

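View pics/b_top.png

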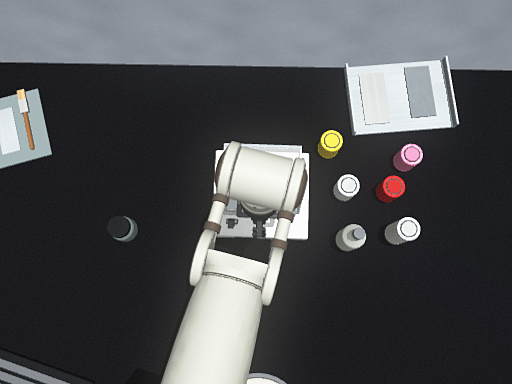

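```bash
python3 - <<'E'
from st import *
import pickle
o=pickle.load(open("a.pkl","rb"));T=o["top"];S=o["side"]
for hx in (.648,.652):
  for th in (.15,.2,.25,.3,.35):
    c,s=np.cos(th),np.sin(th); P=[]
    for y in (.044,-.044):
        X=np.array([hx,0,.05])+np.array([-.182*c-.075*s+.014*y+0.0, y+.002,.182*s+.075*c]);P.append(X)
    print(hx,th,P[0].round(3),((proj(T,P)+.35-[200,125])*3.3).round(0).tolist(),((proj(S,P)-[195,100])*4).round(0).tolist())
E
```

```text
0.648 0.15 [0.457 0.046 0.151] [[137.0, 348.0], [261.0, 352.0]] [[352.0, 384.0], [411.0, 329.0]]
0.648 0.2 [0.455 0.046 0.16 ] [[137.0, 349.0], [262.0, 353.0]] [[355.0, 374.0], [414.0, 320.0]]
0.648 0.25 [0.454 0.046 0.168] [[136.0, 350.0], [263.0, 354.0]] [[358.0, 365.0], [417.0, 311.0]]
0.648 0.3 [0.453 0.046 0.175] [[136.0, 351.0], [263.0, 355.0]] [[360.0, 356.0], [419.0, 303.0]]
0.648 0.35 [0.452 0.046 0.183] [[136.0, 350.0], [264.0, 354.0]] [[361.0, 347.0], [420.0, 294.0]]
0.652 0.15 [0.461 0.046 0.151] [[137.0, 342.0], [261.0, 346.0]] [[347.0, 382.0], [406.0, 328.0]]
0.652 0.2 [0.459 0.046 0.16 ] [[137.0, 344.0], [262.0, 348.0]] [[350.0, 373.0], [409.0, 319.0]]
0.652 0.25 [0.458 0.046 0.168] [[136.0, 345.0], [263.0, 349.0]] [[353.0, 364.0], [412.0, 310.0]]
0.652 0.3 [0.457 0.046 0.175] [[136.0, 345.0], [263.0, 349.0]] [[355.0, 355.0], [414.0, 301.0]]
0.652 0.35 [0.456 0.046 0.183] [[136.0, 345.0], [264.0, 349.0]] [[356.0, 346.0], [415.0, 292.0]]
```

```bash
python3 - <<'E'
from st import *
import pickle
o=pickle.load(open("a.pkl","rb"));T=o["top"];S=o["side"]
for hx in (.648,.652):
  for th in (.2,.25,.3,.35,.4):
    c,s=np.cos(th),np.sin(th); P=[]
    for y in (.044,-.044):
        X=np.array([hx,0,.05])+np.array([-.182*c+.075*s+.014*y+0.0, y+.002,.182*s+.075*c]);P.append(X)
    print(hx,th,P[0].round(3),((proj(T,P)+.35-[200,125])*3.3).round(0).tolist(),((proj(S,P)-[195,100])*4).round(0).tolist())
E
```

```text
0.648 0.2 [0.485 0.046 0.16 ] [[138.0, 307.0], [262.0, 311.0]] [[318.0, 362.0], [378.0, 309.0]]
0.648 0.25 [0.491 0.046 0.168] [[138.0, 298.0], [263.0, 302.0]] [[311.0, 350.0], [371.0, 298.0]]
0.648 0.3 [0.497 0.046 0.175] [[137.0, 287.0], [264.0, 291.0]] [[304.0, 339.0], [365.0, 287.0]]
0.648 0.35 [0.503 0.046 0.183] [[137.0, 277.0], [264.0, 281.0]] [[296.0, 327.0], [357.0, 276.0]]
0.648 0.4 [0.51  0.046 0.19 ] [[137.0, 265.0], [265.0, 269.0]] [[288.0, 316.0], [350.0, 265.0]]
0.652 0.2 [0.489 0.046 0.16 ] [[138.0, 302.0], [262.0, 306.0]] [[313.0, 361.0], [373.0, 308.0]]
0.652 0.25 [0.495 0.046 0.168] [[138.0, 292.0], [263.0, 296.0]] [[306.0, 349.0], [367.0, 297.0]]
0.652 0.3 [0.501 0.046 0.175] [[138.0, 282.0], [264.0, 286.0]] [[299.0, 337.0], [360.0, 285.0]]
0.652 0.35 [0.507 0.046 0.183] [[137.0, 271.0], [264.0, 275.0]] [[291.0, 325.0], [353.0, 274.0]]
0.652 0.4 [0.514 0.046 0.19 ] [[137.0, 259.0], [265.0, 263.0]] [[283.0, 314.0], [345.0, 263.0]]
```

Emit:
drive_tool --steps '[[[0.05,0,-0.7,0,0,0],[0.02,0,-0.7,0,0,0],[0,0,-0.7,0,0,0],[0,0,-0.7,0,0,0],[0,0,-0.7,0,0,0],[0,0,-0.6,0,0,0]]]'

```text
time_s: 3.95
position: [0.4909, 0.002, 0.1675]
orientation: [0.707, 0.004, 0.707, -0.004]
force: [-0.4, -0.6, 0.3]
gripper_width: 0.5
```

```bash
python3 - <<'E'
from st import *
st()
d=env.get_image("side")
a=d["pixels"][:,:,::-1];cv2.imwrite("pics/c_side_z.png",cv2.resize(a[100:250,195:355],None,fx=4,fy=4,interpolation=cv2.INTER_CUBIC))
E
```

```text
t 3.95 pos [0.4909 0.002  0.1675] xdir [-0.001  0.    -1.   ] zdir [ 1.    -0.012 -0.001] F [-0.36 -0.55  0.33] w 0.5 j [-0.24  0.03  1.92 -0.    1.19 -0.23]
```

View pics/c_side_z.png

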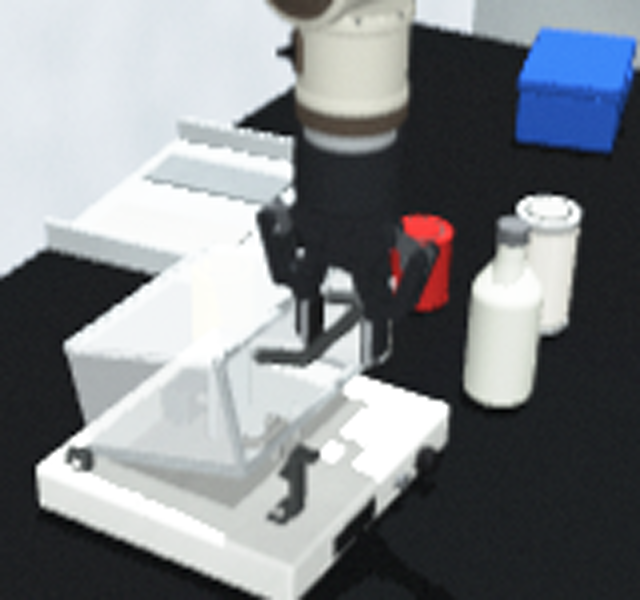

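The fingers straddle the bar near zoom (335,330), one between bar and wall and one in front. No contact force shows, so I'll close.

Emit:
drive_tool --steps '[[[0,0,0,0,0,0],[0,0,0,0,0,0],[0,0,0,0,0,0],[0,0,0,0,0,0],[0,0,0,0,0,0]]]' --grip -1

```text
time_s: 4.62
position: [0.4922, 0.0019, 0.1695]
orientation: [0.708, 0.004, 0.706, -0.004]
force: [5.3, -0.5, -3.1]
gripper_width: 0.119
```

```bash
python3 - <<'E'
from st import *
s=st()
print(12/85)
# arc plan: hinge (.652,.05); grasp at TCP z-.006
H=np.array([.652,.05]); p=np.array([s["position"][0],s["position"][2]-.006])
r=np.linalg.norm(p-H);a0=np.arctan2(p[1]-H[1],H[0]-p[0]);print("r",r,"th",a0-.391)
n=24;pts=[H+.1968*np.array([-np.cos(a),np.sin(a)]) for a in np.linspace(a0,.391+1.58,n+1)]
print((np.diff(pts,axis=0)/.025).round(2).tolist())
E
```

```text
t 4.62 pos [0.4922 0.0019 0.1695] xdir [ 0.003 -0.    -1.   ] zdir [ 1.    -0.012  0.003] F [ 5.28 -0.52 -3.12] w 0.119 j [-0.24  0.03  1.92  0.    1.19 -0.23]
0.1411764705882353
r 0.19599952608151955 th 0.2266062458404352
[[0.27, 0.35], [0.29, 0.34], [0.31, 0.32], [0.32, 0.3], [0.34, 0.29], [0.36, 0.27], [0.37, 0.25], [0.38, 0.22], [0.39, 0.2], [0.41, 0.18], [0.42, 0.16], [0.42, 0.13], [0.43, 0.11], [0.44, 0.08], [0.44, 0.06], [0.44, 0.04], [0.44, 0.01], [0.44, -0.01], [0.44, -0.04], [0.44, -0.06], [0.43, -0.09], [0.43, -0.11], [0.42, -0.14], [0.41, -0.16]]
```

Emit:
drive_tool --steps '[[[0.27,0,0.35,0,0,0],[0.29,0,0.34,0,0,0],[0.31,-0.01,0.32,0,0,0],[0.32,0,0.3,0,0,0],[0.34,-0.01,0.29,0,0,0],[0.36,0,0.27,0,0,0],[0.37,-0.01,0.25,0,0,0],[0.38,0,0.22,0,0,0]]]'

```text
time_s: 5.62
position: [0.5562, 0.0009, 0.2287]
orientation: [0.706, 0.004, 0.709, -0.005]
force: [-8.7, -3.9, 1.4]
gripper_width: 0.116
```

Emit:
drive_tool --steps '[[[0.39,0,0.2,0,0,0],[0.41,-0.01,0.18,0,0,0],[0.42,0,0.16,0,0,0],[0.42,-0.01,0.13,0,0,0],[0.43,0,0.11,0,0,0],[0.44,-0.01,0.08,0,0,0],[0.44,0,0.06,0,0,0],[0.44,-0.01,0.04,0,0,0]]]'

```text
time_s: 6.62
position: [0.6429, -0.0004, 0.2553]
orientation: [0.708, 0.004, 0.706, -0.005]
force: [-5.6, -3.8, 6.3]
gripper_width: 0.114
```

```bash
python3 - <<'E'
from st import *
st()
d=env.get_image("side")
a=d["pixels"][:,:,::-1];cv2.imwrite("pics/d_side_z.png",cv2.resize(a[70:250,195:355],None,fx=3.3,fy=3.3,interpolation=cv2.INTER_CUBIC))
E
```

```text
t 6.62 pos [ 6.429e-01 -4.000e-04  2.553e-01] xdir [ 0.002 -0.002 -1.   ] zdir [ 1.    -0.012  0.002] F [-5.6  -3.77  6.27] w 0.114 j [-0.19  0.33  1.39 -0.    1.41 -0.18]
```

View pics/d_side_z.png

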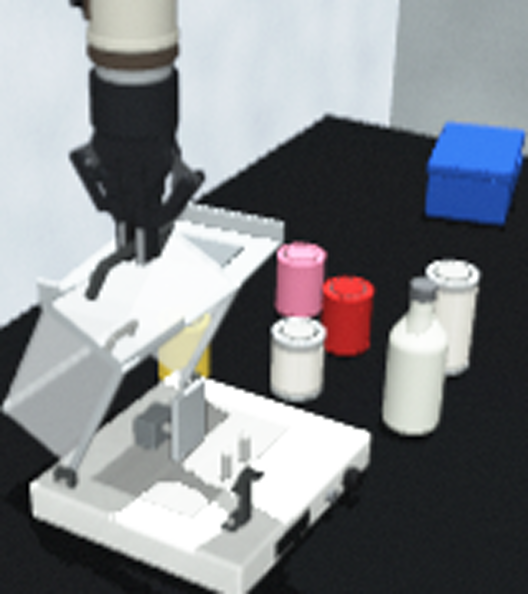

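Emit:
drive_tool --steps '[[[0.44,0,0.01,0,0,0],[0.44,-0.01,-0.01,0,0,0],[0.44,0,-0.04,0,0,0],[0.44,-0.01,-0.06,0,0,0],[0.43,0,-0.09,0,0,0],[0.43,0,-0.11,0,0,0],[0.42,0,-0.14,0,0,0],[0,0,0,0,0,0],[0,0,0,0,0,0]]]'

```text
time_s: 7.8
position: [0.7202, -0.0014, 0.2436]
orientation: [0.71, 0.004, 0.704, -0.005]
force: [4.7, -4.9, 1.4]
gripper_width: 0.115
```

```bash
python3 - <<'E'
from st import *
s=st()
H=np.array([.652,.05]); p=np.array([s["position"][0],s["position"][2]-.006])
print(np.linalg.norm(p-H),"th",np.arctan2(p[1]-H[1],H[0]-p[0])-.391)
E
```

```text
t 7.8 pos [ 0.7202 -0.0014  0.2436] xdir [ 0.008 -0.002 -1.   ] zdir [ 1.    -0.012  0.008] F [ 4.69 -4.85  1.38] w 0.115 j [-0.17  0.54  1.15 -0.    1.45 -0.16]
0.19959546920688592 th 1.5287636230800834
```

Emit:
drive_tool --steps '[[[0,0,0,0,0,0],[0,0,0,0,0,0],[0,0,0,0,0,0],[0,0,0.8,0,0,0],[0,0,1,0,0,0],[-0.5,0,1,0,0,0],[-0.8,-0.5,0.6,0,0,0]]]' --grip 0

```text
time_s: 8.68
position: [0.6859, -0.0122, 0.3289]
orientation: [0.709, 0.004, 0.706, -0.004]
force: [0.6, -0.4, 0.2]
gripper_width: 0.5
```

Emit:
drive_tool --steps '[[[-0.5,-0.95,0,0,0,-1],[-0.5,-0.95,0,0,0,-1],[-0.5,-0.95,0,0,0,-1],[-0.3,-0.95,0,0,0,-1],[-0.3,-0.95,0,0,0,-1],[-0.3,-0.95,0,0,0,-1],[-0.3,-0.95,0,0,0,-1],[-0.2,-0.95,0,0,0,-1],[-0.2,-0.2,0,0,0,-1],[0,0,0,0,0,-1],[0,0,0,0,0,-1],[0,0,0,0,0,-1]]]' --grip 1

```text
time_s: 10.18
position: [0.608, -0.2082, 0.3263]
orientation: [0.644, 0.293, 0.643, -0.293]
force: [-0.7, -0.6, -0.5]
gripper_width: 0.998
```

```bash
python3 - <<'E'
from st import *
st()
o=snap("e")
import pickle; pickle.dump(o,open("e.pkl","wb"))
a=cv2.imread("pics/e_top.png");cv2.imwrite("pics/e_top_z.png",cv2.resize(a[115:265,200:440],None,fx=3.3,fy=3.3,interpolation=cv2.INTER_CUBIC))
a=cv2.imread("pics/e_side.png");cv2.imwrite("pics/e_side_z.png",cv2.resize(a[130:250,195:355],None,fx=5,fy=5,interpolation=cv2.INTER_CUBIC))
E
```

```text
t 10.18 pos [ 0.608  -0.2082  0.3263] xdir [ 0.001 -0.    -1.   ] zdir [ 0.658 -0.753  0.001] F [-0.66 -0.56 -0.53] w 0.998 j [-0.52  0.3   1.3   0.    1.55  0.34]
```

View pics/e_top_z.png

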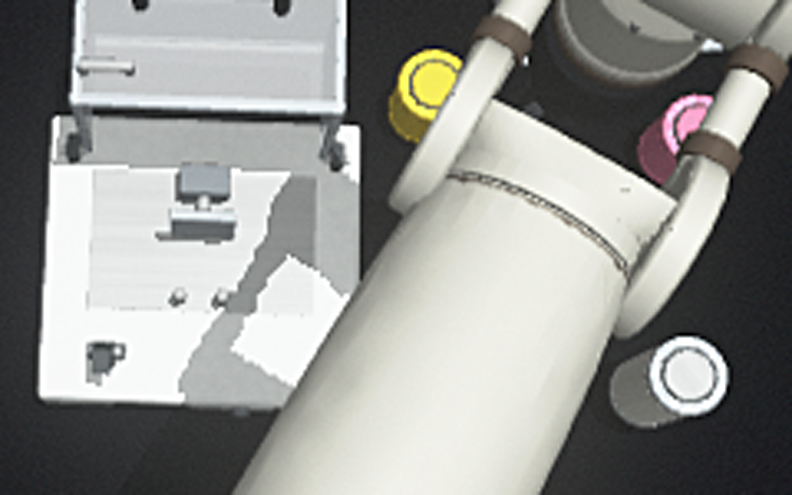

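View pics/e_side_z.png

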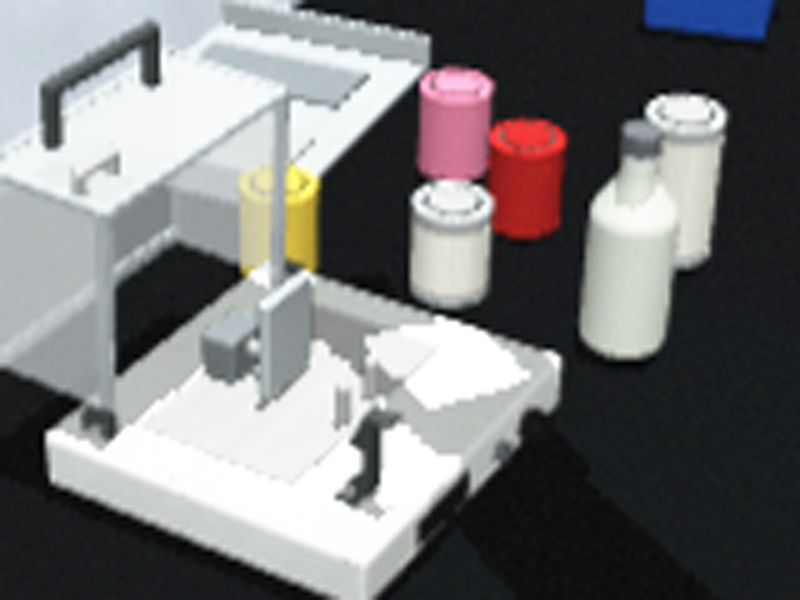

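```bash
python3 - <<'E'
import cv2,numpy as np
a=cv2.imread("pics/e_top.png")[155:225,230:300];a=cv2.resize(a,None,fx=8,fy=8,interpolation=cv2.INTER_NEAREST)
b=cv2.imread("pics/e_side.png")[175:240,230:300];b=cv2.resize(b,None,fx=8,fy=8,interpolation=cv2.INTER_NEAREST)
cv2.imwrite("pics/e_t8.png",a);cv2.imwrite("pics/e_s8.png",b)
E
```

```text
(no output)
```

View pics/e_t8.png

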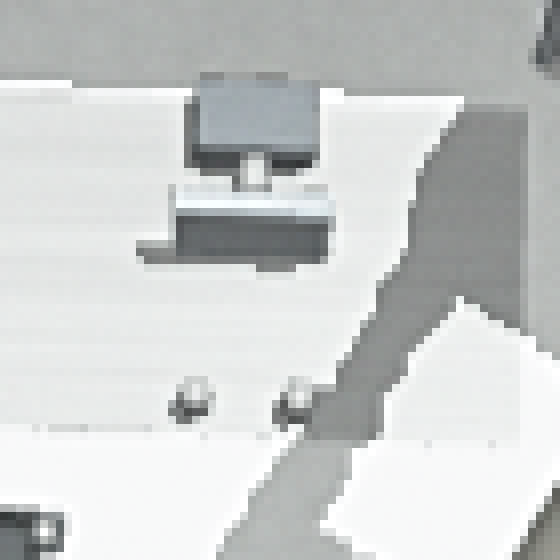

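View pics/e_s8.png

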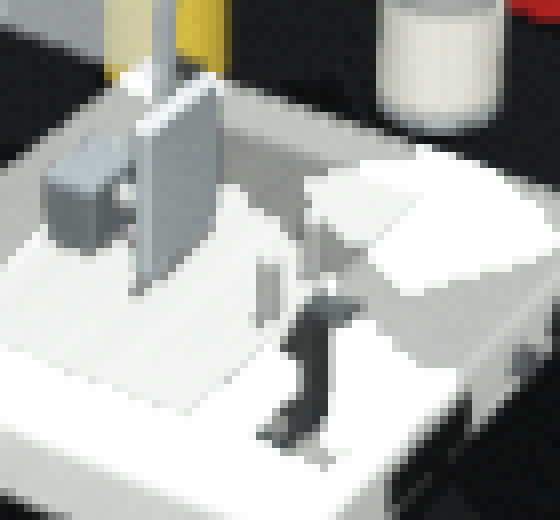

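```bash
python3 - <<'E'
from st import *
import pickle
o=pickle.load(open("e.pkl","rb"));T=o["top"];S=o["side"]
t8=lambda u,v:(u/8+230-.5,v/8+155-.5); s8=lambda u,v:(u/8+230-.5,v/8+175-.5)
L,R_=onz(T,t8(176,215),.115),onz(T,t8(331,218),.115)
print("jaw top",L,R_,"mid",(L+R_)/2,"w",np.linalg.norm(L-R_))
print("jaw side",onz(S,s8(150,135),.115),onz(S,s8(220,88),.115))
print("pins top",onz(T,t8(196,390),.072),onz(T,t8(301,390),.072))
def hyp(x,y,yaw,dx,dy,z):
    return [x+dx*np.cos(yaw)-dy*np.sin(yaw),y+dx*np.sin(yaw)+dy*np.cos(yaw),z]
for x,y in ((.561,.001),(.564,.001),(.5625,.0)):
    P=[hyp(x,y,-.014,-.029,.0165,.075),hyp(x,y,-.014,-.029,-.0165,.075),hyp(x,y,-.014,-.029,.0165,.045),hyp(x,y,-.014,-.029,-.0165,.045),hyp(x,y,-.014,.02,.025,.115),hyp(x,y,-.014,.02,-.025,.115),hyp(x,y,-.014,.02,.025,.047),hyp(x,y,-.014,.02,-.025,.047)]
    print(x,y,"\nT",((proj(T,P)+.5-[230,155])*8).round(0).tolist(),"\nS",((proj(S,P)+.5-[230,175])*8).round(0).tolist())
# tin
z=lambda u,v:(u/5+195-.4,v/5+130-.4)
print("tin side top",onz(S,z(453,200),.07), "base", onz(S,z(450,287),0))
E
```

```text
jaw top [0.58248153 0.02477608 0.115     ] [ 0.5823439  -0.02298822  0.115     ] mid [0.58241272 0.00089393 0.115     ] w 0.047764503407085115
jaw side [0.58395551 0.02835512 0.115     ] [ 0.57940814 -0.01457395  0.115     ]
pins top [0.53536826 0.01799496 0.072     ] [ 0.53594021 -0.01530707  0.072     ]
0.561 0.001 
T [[196.0, 398.0], [300.0, 401.0], [197.0, 414.0], [298.0, 417.0], [173.0, 219.0], [335.0, 223.0], [175.0, 264.0], [329.0, 269.0]] 
S [[281.0, 251.0], [326.0, 210.0], [280.0, 316.0], [324.0, 275.0], [160.0, 134.0], [230.0, 76.0], [160.0, 283.0], [229.0, 223.0]]
0.564 0.001 
T [[196.0, 389.0], [300.0, 392.0], [197.0, 405.0], [298.0, 408.0], [173.0, 209.0], [335.0, 214.0], [175.0, 255.0], [329.0, 260.0]] 
S [[274.0, 249.0], [319.0, 208.0], [273.0, 314.0], [317.0, 272.0], [153.0, 132.0], [224.0, 74.0], [154.0, 281.0], [223.0, 221.0]]
0.5625 0.0 
T [[199.0, 394.0], [304.0, 397.0], [200.0, 409.0], [301.0, 412.0], [176.0, 214.0], [338.0, 219.0], [178.0, 260.0], [332.0, 264.0]] 
S [[279.0, 248.0], [324.0, 208.0], [278.0, 313.0], [322.0, 272.0], [158.0, 131.0], [228.0, 74.0], [158.0, 280.0], [227.0, 220.0]]
tin side top [ 0.59007752 -0.22220621  0.07      ] base [ 0.58818574 -0.22044457  0.        ]
```

Emit:
drive_tool --steps '[[[-0.07,-0.05,-0.7,0,0,-0.95],[-0.07,-0.05,-0.7,0,0,-0.95],[-0.07,-0.05,-0.7,0,0,-0.95],[-0.07,-0.05,-0.7,0,0,-0.95],[-0.07,-0.05,-0.7,0,0,-0.95],[-0.07,-0.05,-0.7,0,0,-0.95],[-0.07,-0.05,-0.7,0,0,-0.95],[-0.07,-0.05,-0.7,0,0,-0.95],[-0.07,-0.05,-0.7,0,0,-0.95],[-0.07,-0.05,-0.7,0,0,-0.95],[-0.07,-0.05,0,0,0,-0.95],[0,0,0,0,0,0]]]'

```text
time_s: 11.78
position: [0.5888, -0.2218, 0.1506]
orientation: [0.498, 0.502, 0.498, -0.502]
force: [-0.0, -0.7, 0.7]
gripper_width: 1.0
```

```bash
python3 - <<'E'
from st import *
st()
o=snap("f")
a=cv2.imread("pics/f_side.png");cv2.imwrite("pics/f_side_z.png",cv2.resize(a[130:250,195:355],None,fx=5,fy=5,interpolation=cv2.INTER_CUBIC))
E
```

```text
t 11.78 pos [ 0.5888 -0.2218  0.1506] xdir [ 0. -0. -1.] zdir [-0.007 -1.     0.   ] F [-0.03 -0.68  0.74] w 1.0 j [-0.55  0.39  1.53  0.    1.22  1.03]
```

View pics/f_side_z.png

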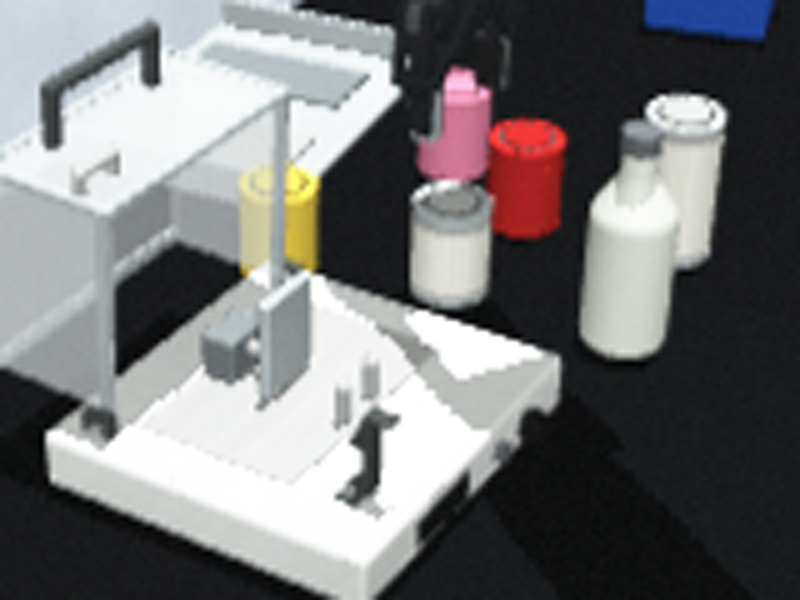

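The gripper hangs over the short tin (zoom 450,200), jaws across y. I'll go down and grip.

Emit:
drive_tool --steps '[[[0,-0.03,-0.63,0,0,0],[0,-0.02,-0.63,0,0,0],[0,0,-0.63,0,0,0],[0,0,-0.63,0,0,0],[0,0,-0.63,0,0,0],[0,0,-0.63,0,0,0],[0,0,-0.58,0,0,0],[0,0,0,0,0,0]]]'

```text
time_s: 12.88
position: [0.5876, -0.2221, 0.0396]
orientation: [-0.497, -0.502, -0.499, 0.502]
force: [-0.2, -0.1, 0.7]
gripper_width: 1.003
```

Emit:
drive_tool --steps '[[[0,0,0,0,0,0],[0,0,0,0,0,0],[0,0,0,0,0,0],[0,0,0,0,0,0],[0,0,0,0,0,0]]]' --grip -1

```text
time_s: 13.5
position: [0.5895, -0.2232, 0.0425]
orientation: [0.499, 0.502, 0.497, -0.502]
force: [0.1, 0.1, 5.4]
gripper_width: 0.651
```

Emit:
drive_tool --steps '[[[0,0,0.3,0,0,0],[0,0,0.6,0,0,0],[0,0,0.7,0,0,0],[0,0,0.8,0,0,0],[0,0,0.8,0,0,0],[0,0,0.8,0,0,0],[0,0,0.5,0,0,0],[0,0,0,0,0,0]]]'

```text
time_s: 14.5
position: [0.5893, -0.2231, 0.1553]
orientation: [0.499, 0.502, 0.497, -0.502]
force: [0.2, -0.6, -3.4]
gripper_width: 0.642
```

```bash
python3 - <<'E'
from st import *
st()
o=snap("g")
import pickle; pickle.dump(o,open("g.pkl","wb"))
a=cv2.imread("pics/g_side.png");cv2.imwrite("pics/g_side_z.png",cv2.resize(a[110:230,195:355],None,fx=5,fy=5,interpolation=cv2.INTER_CUBIC))
E
```

```text
t 14.5 pos [ 0.5893 -0.2231  0.1553] xdir [ 0.002 -0.001 -1.   ] zdir [-0.008 -1.     0.001] F [ 0.16 -0.56 -3.43] w 0.642 j [-0.55  0.39  1.53  0.    1.22  1.03]
```

View pics/g_side_z.png

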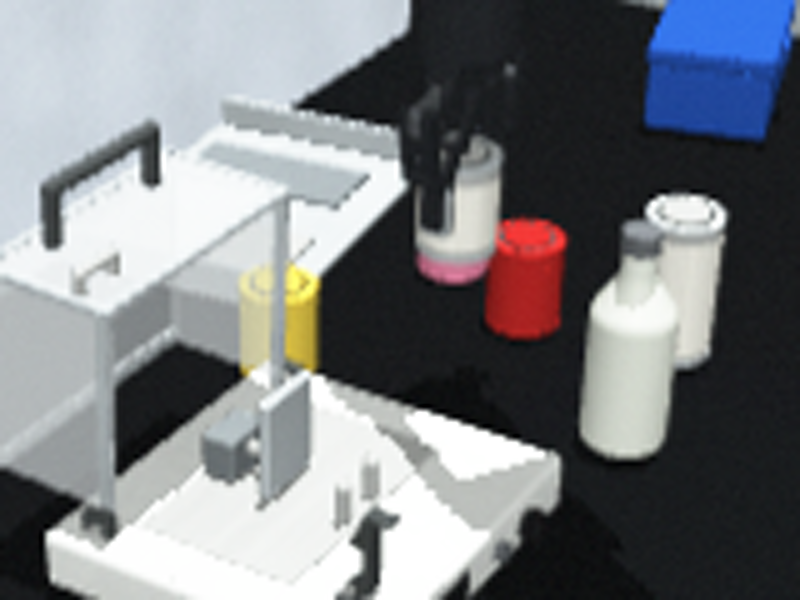

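Emit:
drive_tool --steps '[[[-0.4,0.5,0,0,0,0],[-0.4,0.9,0,0,0,0],[-0.4,0.95,0,0,0,0],[-0.4,0.95,0,0,0,0],[-0.37,0.95,0,0,0,0],[0,0.95,0,0,0,0],[0,0.95,0,0,0,0],[0,0.95,0,0,0,0],[0,0.95,0,0,0,0],[0,0.92,0,0,0,0],[0,0,-0.5,0,0,0],[0,0,-0.5,0,0,0]]]'

```text
time_s: 16.1
position: [0.5387, 0.0012, 0.1272]
orientation: [-0.498, -0.502, -0.498, 0.503]
force: [-0.2, 0.0, -2.8]
gripper_width: 0.641
```

Emit:
drive_tool --steps '[[[0,0,-0.23,0,0,0],[0,0,0,0,0,0]]]'

```text
time_s: 16.35
position: [0.5388, 0.001, 0.1221]
orientation: [-0.497, -0.502, -0.498, 0.503]
force: [0.5, -0.0, -2.7]
gripper_width: 0.645
```

```bash
python3 - <<'E'
from st import *
st()
o=snap("i")
import pickle; pickle.dump(o,open("i.pkl","wb"))
a=cv2.imread("pics/i_side.png");cv2.imwrite("pics/i_side_z.png",cv2.resize(a[130:230,215:325],None,fx=6,fy=6,interpolation=cv2.INTER_CUBIC))
E
```

```text
t 16.35 pos [0.5388 0.001  0.1221] xdir [-0.002  0.    -1.   ] zdir [-0.009 -1.    -0.   ] F [ 0.47 -0.   -2.69] w 0.645 j [-0.22  0.21  1.82 -0.    1.11  1.36]
```

View pics/i_side_z.png

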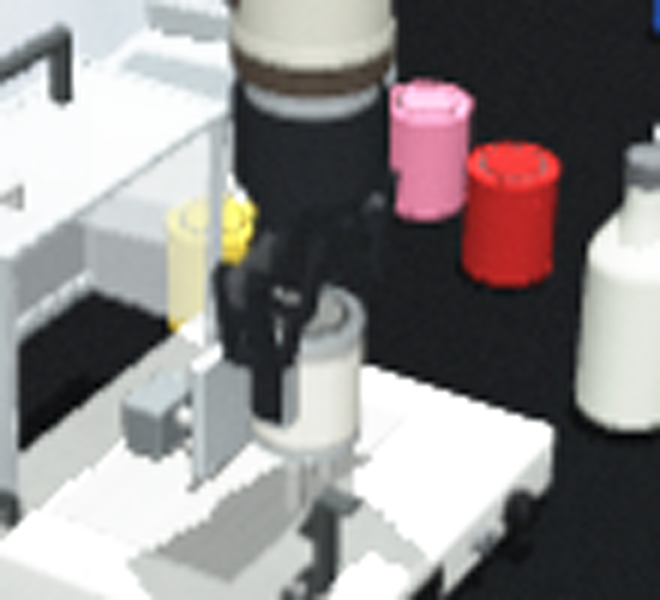

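Emit:
drive_tool --steps '[[[0.16,0,0.04,0,0,0],[0.16,0,0,0,0,0],[0.12,0,0,0,0,0],[0.08,0,0,0,0,0],[0.08,0,0,0,0,0],[0.08,0,0,0,0,0],[0,0,0,0,0,0]]]'

```text
time_s: 17.32
position: [0.5561, 0.0016, 0.1239]
orientation: [-0.498, -0.502, -0.498, 0.502]
force: [-0.6, 0.1, -2.3]
gripper_width: 0.641
```

Emit:
drive_tool --steps '[[[0.08,0,0,0,0,0],[0.08,0,0,0,0,0],[0,0,0,0,0,0]]]'

```text
time_s: 17.7
position: [0.5587, 0.0016, 0.1235]
orientation: [-0.497, -0.501, -0.499, 0.503]
force: [-8.0, -0.0, 0.7]
gripper_width: 0.644
```

```bash
python3 - <<'E'
from st import *
st()
E
```

```text
t 17.7 pos [0.5587 0.0016 0.1235] xdir [-0.005  0.    -1.   ] zdir [-0.008 -1.    -0.   ] F [-8.03 -0.03  0.73] w 0.644 j [-0.21  0.26  1.76 -0.    1.13  1.37]
```

Emit:
drive_tool --steps '[[[0.07,0,0,0,0,0],[0.07,0,0,0,0,0],[0.07,0,0,0,0,0],[0.07,0,0,0,0,0],[0,0,0,0,0,0],[0,0,0,0,0,0]]]'

```text
time_s: 18.45
position: [0.5646, 0.0016, 0.1233]
orientation: [-0.496, -0.5, -0.5, 0.504]
force: [-11.4, -0.3, 1.4]
gripper_width: 0.644
```

```bash
python3 - <<'E'
from st import *
st();o=snap("j")
import pickle; pickle.dump(o,open("j.pkl","wb"))
a=cv2.imread("pics/j_side.png");cv2.imwrite("pics/j_side_z.png",cv2.resize(a[150:230,215:305],None,fx=7,fy=7,interpolation=cv2.INTER_CUBIC))
for _ in range(3): st()
E
```

```text
t 18.45 pos [0.5646 0.0016 0.1233] xdir [-0.008  0.    -1.   ] zdir [-0.008 -1.    -0.   ] F [-11.42  -0.27   1.44] w 0.644 j [-0.21  0.28  1.74 -0.    1.14  1.37]
t 18.55 pos [0.5646 0.0016 0.1233] xdir [-0.007  0.    -1.   ] zdir [-0.008 -1.    -0.   ] F [-10.84  -0.49   3.34] w 0.64 j [-0.21  0.28  1.74 -0.    1.14  1.37]
t 18.55 pos [0.5646 0.0016 0.1233] xdir [-0.007  0.    -1.   ] zdir [-0.008 -1.    -0.   ] F [-10.84  -0.49   3.34] w 0.64 j [-0.21  0.28  1.74 -0.    1.14  1.37]
t 18.55 pos [0.5646 0.0016 0.1233] xdir [-0.007  0.    -1.   ] zdir [-0.008 -1.    -0.   ] F [-10.84  -0.49   3.34] w 0.64 j [-0.21  0.28  1.74 -0.    1.14  1.37]
```

View pics/j_side_z.png

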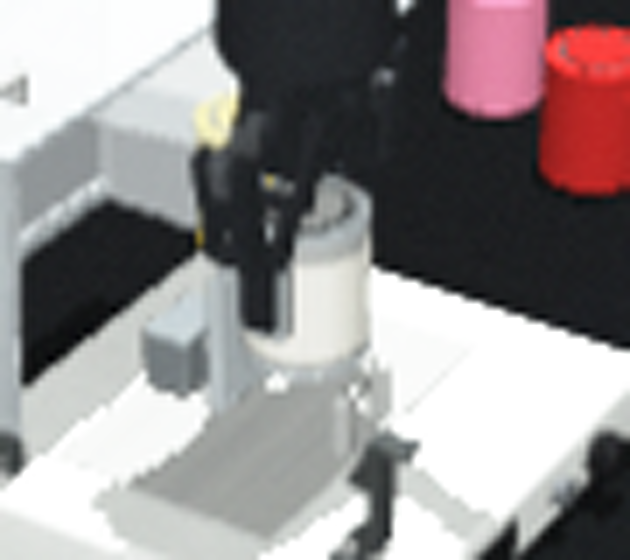

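Emit:
drive_tool --steps '[[[0.05,0,0,0,-0.1,0],[0.05,0,0,0,0,0],[0,0,0,0,0,0],[0,0,0,0,0,0]]]'

```text
time_s: 19.05
position: [0.5667, 0.0016, 0.1231]
orientation: [-0.498, -0.502, -0.498, 0.502]
force: [-12.0, -1.3, 3.9]
gripper_width: 0.644
```

```bash
python3 - <<'E'
from st import *
st()
E
```

```text
t 19.05 pos [0.5667 0.0016 0.1231] xdir [-0.002  0.    -1.   ] zdir [-0.008 -1.    -0.   ] F [-12.01  -1.25   3.91] w 0.644 j [-0.21  0.28  1.74 -0.    1.13  1.37]
```

Emit:
drive_tool --steps '[[[0,0,-0.12,0,0,0],[0,0,-0.12,0,0,0],[0,0,-0.12,0,0,0],[0,0,-0.12,0,0,0],[0,0,0,0,0,0]]]'

```text
time_s: 19.68
position: [0.5663, 0.002, 0.1105]
orientation: [-0.497, -0.502, -0.499, 0.502]
force: [-12.9, 0.2, 0.9]
gripper_width: 0.643
```

```bash
python3 - <<'E'
from st import *
st();o=snap("k")
a=cv2.imread("pics/k_side.png");cv2.imwrite("pics/k_side_z.png",cv2.resize(a[150:230,215:305],None,fx=7,fy=7,interpolation=cv2.INTER_CUBIC))
E
```

```text
t 19.68 pos [0.5663 0.002  0.1105] xdir [-0.003  0.001 -1.   ] zdir [-0.008 -1.    -0.001] F [-12.88   0.25   0.9 ] w 0.643 j [-0.21  0.29  1.74  0.    1.11  1.37]
```

View pics/k_side_z.png

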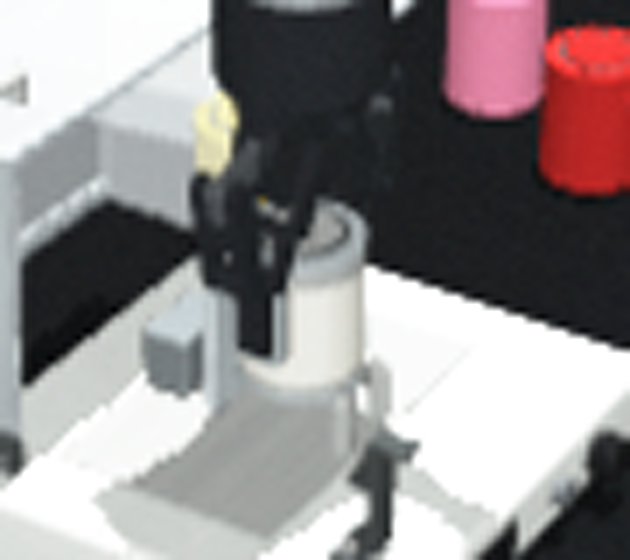

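Emit:
drive_tool --steps '[[[0,0,-0.12,0,0,0],[0,0,-0.12,0,0,0],[0,0,-0.12,0,0,0],[0,0,-0.12,0,0,0],[0,0,-0.12,0,0,0],[0,0,-0.12,0,0,0],[0,0,-0.08,0,0,0],[0,0,0,0,0,0]]]'

```text
time_s: 20.78
position: [0.5663, 0.002, 0.0906]
orientation: [-0.497, -0.502, -0.499, 0.502]
force: [-12.0, -0.1, 2.2]
gripper_width: 0.646
```

```bash
python3 - <<'E'
from st import *
st()
E
```

```text
t 20.77 pos [0.5663 0.002  0.0906] xdir [-0.002  0.001 -1.   ] zdir [-0.008 -1.    -0.001] F [-11.99  -0.07   2.22] w 0.646 j [-0.21  0.32  1.75  0.    1.07  1.37]
```

Emit:
drive_tool --steps '[[[0,0,-0.06,0,0,0],[0,0,-0.06,0,0,0],[0,0,0,0,0,0]]]'

```text
time_s: 21.15
position: [0.5664, 0.002, 0.0877]
orientation: [-0.497, -0.502, -0.499, 0.502]
force: [-12.5, 0.8, 2.5]
gripper_width: 0.643
```

```bash
python3 - <<'E'
from st import *
st()
E
```

```text
t 21.15 pos [0.5664 0.002  0.0877] xdir [-0.002  0.001 -1.   ] zdir [-0.008 -1.    -0.001] F [-12.51   0.79   2.51] w 0.643 j [-0.21  0.33  1.75  0.    1.06  1.37]
```

Emit:
drive_tool --steps '[[[0,0,-0.04,0,0,0],[0,0,-0.04,0,0,0],[0,0,0,0,0,0]]]'

```text
time_s: 21.52
position: [0.5666, 0.002, 0.0875]
orientation: [-0.497, -0.502, -0.499, 0.502]
force: [-17.8, -0.1, 14.5]
gripper_width: 0.646
```

```bash
python3 - <<'E'
from st import *
st();o=snap("l")
a=cv2.imread("pics/l_side.png");cv2.imwrite("pics/l_side_z.png",cv2.resize(a[150:230,215:305],None,fx=7,fy=7,interpolation=cv2.INTER_CUBIC))
E
```

```text
t 21.52 pos [0.5666 0.002  0.0875] xdir [-0.002  0.001 -1.   ] zdir [-0.008 -1.    -0.001] F [-17.8   -0.05  14.46] w 0.646 j [-0.21  0.33  1.75  0.    1.06  1.37]
```

View pics/l_side_z.png

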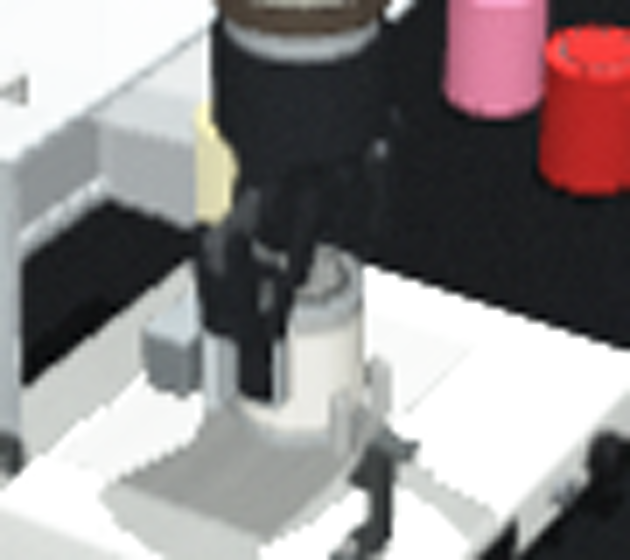

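Emit:
drive_tool --steps '[[[-0.03,0,0.02,0,0,0],[-0.03,0,0,0,0,0],[-0.03,0,0,0,0,0],[-0.03,0,0,0,0,0],[0,0,0,0,0,0]]]'

```text
time_s: 22.25
position: [0.5651, 0.002, 0.0875]
orientation: [0.498, 0.503, 0.498, -0.501]
force: [-9.8, 1.3, 4.4]
gripper_width: 0.646
```

```bash
python3 - <<'E'
from st import *
st()
E
```

```text
t 22.25 pos [0.5651 0.002  0.0875] xdir [ 0.002  0.001 -1.   ] zdir [-0.008 -1.    -0.001] F [-9.84  1.29  4.45] w 0.646 j [-0.21  0.32  1.76  0.    1.06  1.37]
```

Good. Now I'll release and back straight up.

Emit:
drive_tool --steps '[[[0,0,0,0,0,0],[0,0,0,0,0,0],[0,0,0,0,0,0],[0,0,0,0,0,0],[0,0,0,0,0,0],[0,0,0.3,0,0,0],[0,0,0.6,0,0,0],[0,0,0.9,0,0,0],[0,0,1,0,0,0],[0,0,1,0,0,0],[0,0,1,0,0,0],[0,0,1,0,0,0]]]' --grip 1

```text
time_s: 23.75
position: [0.5671, 0.0015, 0.2348]
orientation: [0.5, 0.504, 0.496, -0.5]
force: [-0.0, 0.3, 0.1]
gripper_width: 0.998
```

```bash
python3 - <<'E'
from st import *
st();o=snap("m")
import pickle; pickle.dump(o,open("m.pkl","wb"))
a=cv2.imread("pics/m_side.png");cv2.imwrite("pics/m_side_z.png",cv2.resize(a[120:240,195:305],None,fx=5,fy=5,interpolation=cv2.INTER_CUBIC))
a=cv2.imread("pics/m_top.png");cv2.imwrite("pics/m_top_z.png",cv2.resize(a[120:250,200:320],None,fx=4,fy=4,interpolation=cv2.INTER_CUBIC))
E
```

```text
t 23.75 pos [0.5671 0.0015 0.2348] xdir [ 0.009 -0.    -1.   ] zdir [-0.008 -1.     0.   ] F [-0.03  0.31  0.13] w 0.998 j [-0.21  0.15  1.65  0.    1.33  1.37]
```

View pics/m_side_z.png

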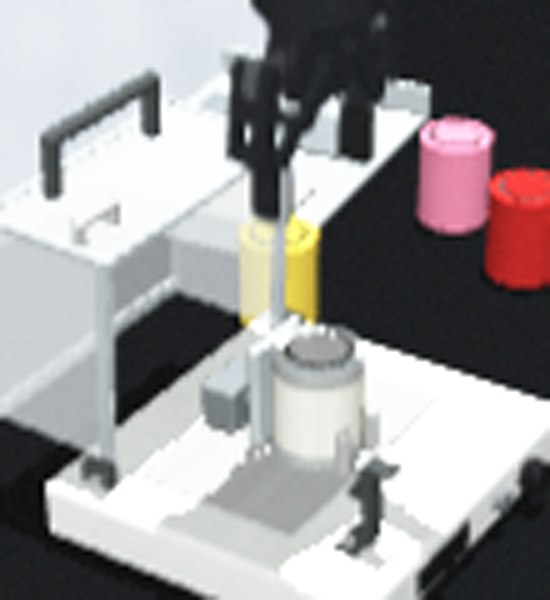

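View pics/m_top_z.png

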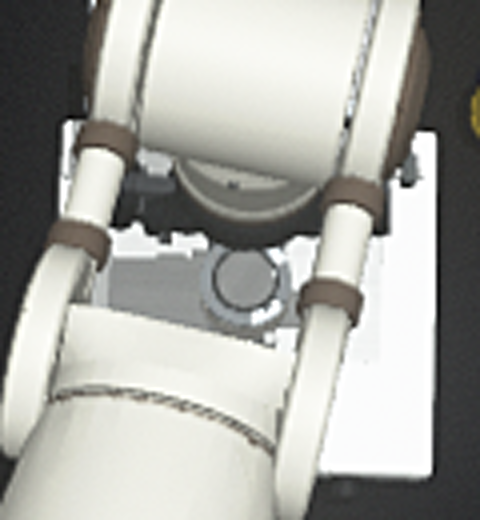

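```bash
python3 - <<'E'
from st import *
import pickle
o=pickle.load(open("m.pkl","rb"))
print(onz(o["side"],(317/5+195-.4,349/5+120-.4),.115),onz(o["top"],(247/4+200-.4,279/4+120-.4),.115))
P=[[.563+.028*np.cos(a),.001+.028*np.sin(a),.115] for a in np.linspace(0,6.28,60)]
p=(proj(o["side"],P)+.4-[195,120])*5; print(p.min(0),p.max(0))
P=[[.563+.028*np.cos(a),.001+.028*np.sin(a),.045] for a in np.linspace(0,6.28,60)]
p=(proj(o["side"],P)+.4-[195,120])*5; print(p.min(0),p.max(0))
E
```

```text
[0.56497109 0.0032424  0.115     ] [5.62824207e-01 1.91466782e-04 1.15000000e-01]
[275.48442152 324.40429212] [367.89814148 373.05793987]
[275.93351846 418.77324422] [365.61050032 469.50438079]
```

Emit:
drive_tool --steps '[[[0,0,1,0,0.13,1],[0,0,1,0,0,1],[0,0,1,0,0,1],[0,0,0.8,0,0,1],[0.3,0,0,0,0,1],[0.3,0,0,0,0,1],[0.3,0,0,0,0,1],[0.3,0,0,0,0,1],[0.3,0,0,0,0,1],[0.3,0,0,0,0,1],[0.3,0,0,0,0,1],[0.3,0,0,0,0,1]]]' --grip 0

```text
time_s: 25.35
position: [0.6268, 0.0016, 0.3267]
orientation: [0.659, 0.255, 0.66, -0.256]
force: [-0.1, -0.3, -0.5]
gripper_width: 0.498
```

Emit:
drive_tool --steps '[[[0.34,0,0,0,0,1],[0.34,0,0,0,0,1],[0.34,0,0,0,0,1],[0.34,0,0,0,0,1],[0.34,0,0,0,0,1],[0.34,0,0,0,0,1],[0.34,0,0,0,0,1],[0.34,0,0,0,0,1],[0.34,0,0,0,0,1],[0.34,0,0,0,0,1],[0.3,-0.1,0,0,0,0.6],[0,0,0,0,0,0]]]'

```text
time_s: 26.85
position: [0.7193, -0.0011, 0.3264]
orientation: [0.707, 0.0, 0.708, -0.001]
force: [-0.7, -0.1, -0.8]
gripper_width: 0.501
```

```bash
python3 - <<'E'
from st import *
st();o=snap("n")
import pickle; pickle.dump(o,open("n.pkl","wb"))
a=cv2.imread("pics/n_side.png");cv2.imwrite("pics/n_side_z.png",cv2.resize(a[80:240,165:305],None,fx=3.7,fy=3.7,interpolation=cv2.INTER_CUBIC))
E
```

```text
t 26.85 pos [ 0.7193 -0.0011  0.3264] xdir [-0.002 -0.002 -1.   ] zdir [ 1.    -0.002 -0.002] F [-0.69 -0.14 -0.81] w 0.501 j [-0.17  0.51  1.02 -0.    1.61 -0.17]
```

View pics/n_side_z.png

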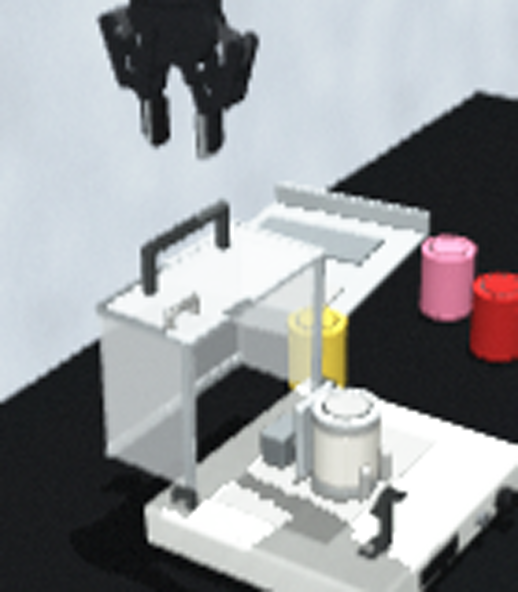

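```bash
python3 - <<'E'
from st import *
import pickle
o=pickle.load(open("n.pkl","rb"))
for x in (.715,.72,.725): print(x,(proj(o["side"],[[x,-.0014,.2376],[x,.0426,.2376],[x,-.0454,.2376]])+.4-[165,80])*3.7)
E
```

```text
0.715 [[193.19631338 225.53887351]
 [160.57899844 245.42369346]
 [224.19233296 206.64246008]]
0.72 [[188.26212929 224.159489  ]
 [155.57483393 243.97243228]
 [219.32743598 205.32969129]]
0.725 [[183.34526151 222.78494538]
 [150.58868898 242.52639696]
 [214.47918928 204.0214155 ]]
```

Emit:
drive_tool --steps '[[[0.02,0,-0.55,0,0,0],[0,0,-0.55,0,0,0],[0,0,-0.55,0,0,0],[0,0,-0.55,0,0,0],[0,0,-0.55,0,0,0],[0,0,-0.55,0,0,0],[0,0,0,0,0,0]]]'

```text
time_s: 27.82
position: [0.7191, -0.0009, 0.243]
orientation: [0.706, -0.0, 0.708, -0.001]
force: [0.2, 0.1, -0.3]
gripper_width: 0.503
```

Emit:
drive_tool --steps '[[[0,0,0,0,0,0],[0,0,0,0,0,0],[0,0,0,0,0,0],[0,0,0,0,0,0],[0,0,0,0,0,0]]]' --grip -1

```text
time_s: 28.45
position: [0.7204, -0.001, 0.2462]
orientation: [0.708, -0.0, 0.707, -0.001]
force: [0.5, -0.8, 4.4]
gripper_width: 0.116
```

```bash
python3 - <<'E'
from st import *
s=st()
H=np.array([.652,.05]); p=np.array([s["position"][0],s["position"][2]-.006])
r=np.linalg.norm(p-H);a0=np.arctan2(p[1]-H[1],H[0]-p[0]);print("r",r,"th",a0-.391)
n=30;pts=[H+(r+(.1968-r)*k/n)*np.array([-np.cos(a),np.sin(a)]) for k,a in enumerate(np.linspace(a0,.391+.13,n+1))]
print((np.diff(pts,axis=0)/.025).round(2).tolist(), pts[-1]+[0,.006])
E
```

```text
t 28.45 pos [ 0.7204 -0.001   0.2462] xdir [ 0.002 -0.002 -1.   ] zdir [ 1.    -0.002  0.002] F [ 0.51 -0.82  4.4 ] w 0.116 j [-0.17  0.54  1.14 -0.    1.46 -0.17]
r 0.20213127674293835 th 1.5248004817143879
[[-0.36, 0.11], [-0.36, 0.1], [-0.37, 0.08], [-0.37, 0.06], [-0.37, 0.04], [-0.37, 0.03], [-0.37, 0.01], [-0.37, -0.01], [-0.37, -0.03], [-0.37, -0.04], [-0.37, -0.06], [-0.36, -0.08], [-0.36, -0.09], [-0.35, -0.11], [-0.35, -0.13], [-0.34, -0.14], [-0.33, -0.16], [-0.33, -0.17], [-0.32, -0.19], [-0.31, -0.2], [-0.3, -0.22], [-0.29, -0.23], [-0.28, -0.24], [-0.27, -0.26], [-0.25, -0.27], [-0.24, -0.28], [-0.23, -0.29], [-0.21, -0.3], [-0.2, -0.31], [-0.18, -0.32]] [0.48131106 0.15395675]
```

Emit:
drive_tool --steps '[[[-0.36,0,0.11,0,0,0],[-0.36,0,0.1,0,0,0],[-0.37,0.01,0.08,0,0,0],[-0.37,0,0.06,0,0,0],[-0.37,0.01,0.04,0,0,0],[-0.37,0,0.03,0,0,0],[-0.37,0,0.01,0,0,0],[-0.37,0.01,-0.01,0,0,0],[-0.37,0,-0.03,0,0,0],[-0.37,0.01,-0.04,0,0,0]]]'

```text
time_s: 29.7
position: [0.6311, 0.0004, 0.2583]
orientation: [0.711, -0.0, 0.703, -0.001]
force: [4.8, 2.3, 11.4]
gripper_width: 0.111
```

Emit:
drive_tool --steps '[[[-0.37,0,-0.06,0,0,0],[-0.36,0.01,-0.08,0,0,0],[-0.36,0,-0.09,0,0,0],[-0.35,0.01,-0.11,0,0,0],[-0.35,0,-0.13,0,0,0],[-0.34,0.01,-0.14,0,0,0],[-0.33,0,-0.16,0,0,0],[-0.33,0.01,-0.17,0,0,0],[-0.32,0,-0.19,0,0,0],[-0.31,0.01,-0.2,0,0,0]]]'

```text
time_s: 30.95
position: [0.5435, 0.0018, 0.2236]
orientation: [0.709, -0.0, 0.705, -0.001]
force: [-4.0, 2.3, 12.6]
gripper_width: 0.115
```

```bash
python3 - <<'E'
from st import *
s=st()
H=np.array([.652,.05]); p=np.array([s["position"][0],s["position"][2]-.006])
r=np.linalg.norm(p-H);a0=np.arctan2(p[1]-H[1],H[0]-p[0]);print("r",r,"th",a0-.391)
d=env.get_image("side")
a=d["pixels"][:,:,::-1];cv2.imwrite("pics/p_side_z.png",cv2.resize(a[80:240,165:305],None,fx=3.7,fy=3.7,interpolation=cv2.INTER_CUBIC))
E
```

```text
t 30.95 pos [0.5435 0.0018 0.2236] xdir [ 0.005 -0.001 -1.   ] zdir [ 1.    -0.001  0.005] F [-3.99  2.26 12.61] w 0.115 j [-0.22  0.1   1.73 -0.    1.31 -0.22]
r 0.19963288795673892 th 0.6052540337174531
```

View pics/p_side_z.png

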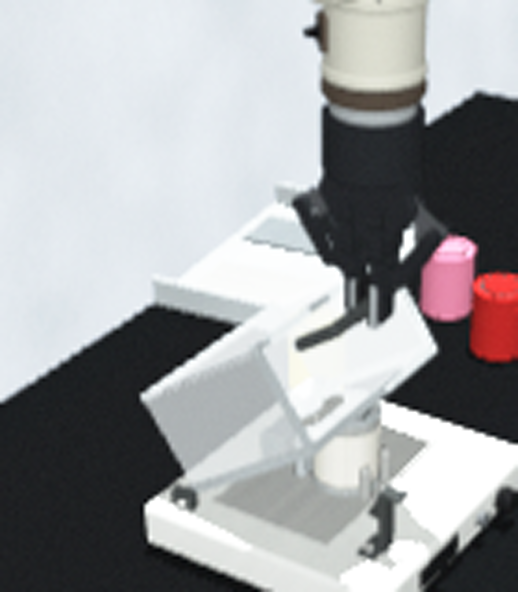

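Emit:
drive_tool --steps '[[[-0.3,0,-0.22,0,0,0],[-0.29,0.01,-0.23,0,0,0],[-0.28,0,-0.24,0,0,0],[-0.27,0.01,-0.26,0,0,0],[-0.25,0,-0.27,0,0,0],[-0.24,0,-0.28,0,0,0],[-0.23,0,-0.29,0,0,0],[-0.21,0.01,-0.3,0,0,0],[-0.2,0,-0.31,0,0,0],[0,0,0,0,0,0]]]'

```text
time_s: 32.25
position: [0.4841, 0.0028, 0.1595]
orientation: [0.706, 0.0, 0.708, -0.001]
force: [-3.9, 3.3, 0.4]
gripper_width: 0.112
```

```bash
python3 - <<'E'
from st import *
s=st()
H=np.array([.652,.05]); p=np.array([s["position"][0],s["position"][2]-.006])
r=np.linalg.norm(p-H);a0=np.arctan2(p[1]-H[1],H[0]-p[0]);print("r",r,"th",a0-.391)
d=env.get_image("side")
a=d["pixels"][:,:,::-1];cv2.imwrite("pics/q_side_z.png",cv2.resize(a[120:240,195:305],None,fx=5,fy=5,interpolation=cv2.INTER_CUBIC))
E
```

```text
t 32.25 pos [0.4841 0.0028 0.1595] xdir [-0.004 -0.    -1.   ] zdir [ 1.    -0.002 -0.004] F [-3.88  3.29  0.42] w 0.112 j [-0.24  0.02  1.94 -0.    1.18 -0.24]
r 0.1972501111718194 th 0.16127042052993812
```

View pics/q_side_z.png

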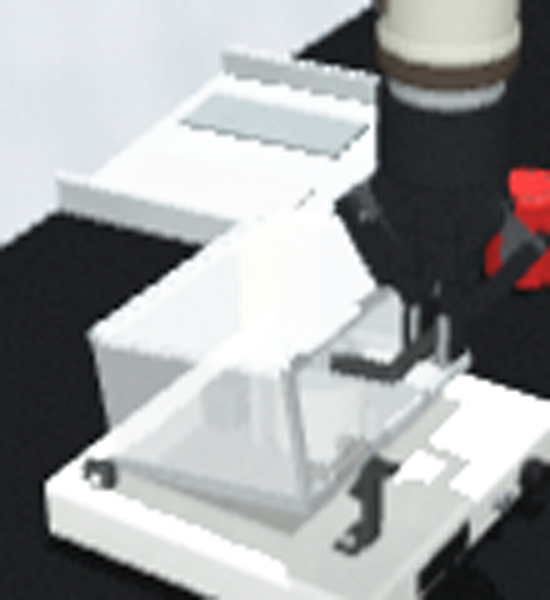

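Emit:
drive_tool --steps '[[[-0.08,0,-0.14,0,0,0],[-0.08,0,-0.14,0,0,0],[-0.08,0,-0.14,0,0,0],[-0.07,0,-0.14,0,0,0],[-0.07,0,-0.14,0,0,0],[-0.06,0,-0.14,0,0,0],[-0.06,0,-0.14,0,0,0],[0,0,0,0,0,0]]]'

```text
time_s: 33.3
position: [0.4721, 0.0031, 0.1357]
orientation: [0.706, 0.001, 0.708, -0.001]
force: [-5.2, 4.0, 4.7]
gripper_width: 0.112
```

```bash
python3 - <<'E'
from st import *
s=st()
H=np.array([.652,.05]); p=np.array([s["position"][0],s["position"][2]-.006])
r=np.linalg.norm(p-H);a0=np.arctan2(p[1]-H[1],H[0]-p[0]);print("r",r,"th",a0-.391)
E
```

```text
t 33.3 pos [0.4721 0.0031 0.1357] xdir [-0.003  0.    -1.   ] zdir [ 1.    -0.002 -0.003] F [-5.22  3.96  4.72] w 0.112 j [-0.25  0.03  1.99 -0.    1.13 -0.25]
r 0.1967865078009208 th 0.0261495219868893
```

Emit:
drive_tool --steps '[[[-0.03,0,-0.08,0,0,0],[-0.02,0,-0.08,0,0,0],[0,0,-0.08,0,0,0],[0,0,-0.06,0,0,0],[0,0,0,0,0,0]]]'

```text
time_s: 33.92
position: [0.4704, 0.0031, 0.1309]
orientation: [0.705, 0.0, 0.709, -0.0]
force: [-18.5, 6.6, 28.9]
gripper_width: 0.111
```

```bash
python3 - <<'E'
from st import *
s=st()
H=np.array([.652,.05]); p=np.array([s["position"][0],s["position"][2]-.006])
r=np.linalg.norm(p-H);a0=np.arctan2(p[1]-H[1],H[0]-p[0]);print("r",r,"th",a0-.391)
d=env.get_image("side")
a=d["pixels"][:,:,::-1];cv2.imwrite("pics/r_side_z.png",cv2.resize(a[120:240,195:305],None,fx=5,fy=5,interpolation=cv2.INTER_CUBIC))
E
```

```text
t 33.92 pos [0.4704 0.0031 0.1309] xdir [-0.006 -0.    -1.   ] zdir [ 1.    -0.001 -0.006] F [-18.55   6.61  28.9 ] w 0.111 j [-0.25  0.03  2.   -0.    1.12 -0.25]
r 0.1964589354017934 th 0.00036218567721096884
```

View pics/r_side_z.png

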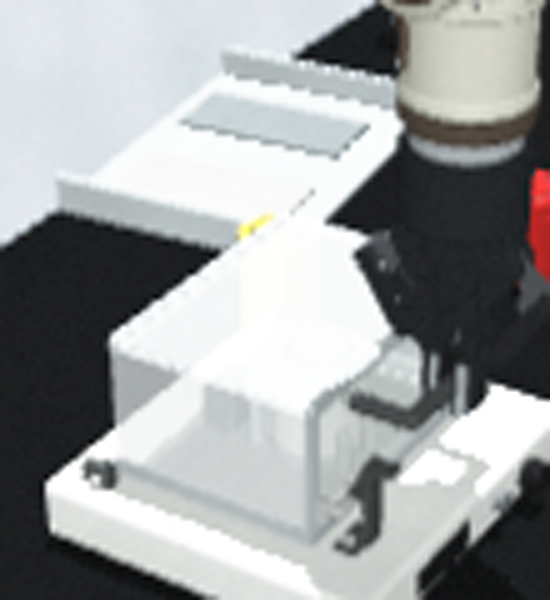

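Emit:
drive_tool --steps '[[[0.03,0,0.1,0,0,0],[0,0,0,0,0,0]]]'

```text
time_s: 34.22
position: [0.4704, 0.0031, 0.1311]
orientation: [0.705, 0.0, 0.71, -0.0]
force: [-11.9, 4.7, 12.9]
gripper_width: 0.11
```

Emit:
drive_tool --steps '[[[0,0,0,0,0,0],[0,0,0,0,0,0],[0,0,0,0,0,0],[0,0,0,0,0,0],[0,0,0.4,0,0,0],[0,0,0.8,0,0,0],[0,0,1,0,0,0],[0,0,1,0,0,0],[-0.5,-0.5,1,0,0,0],[-0.8,-1,0,0,0,0],[-0.8,-1,0,0,0,0],[-0.8,-1,0,0,0,0]]]' --grip 0

```text
time_s: 35.72
position: [0.3997, -0.0862, 0.237]
orientation: [0.707, -0.001, 0.707, -0.001]
force: [0.4, -0.4, -0.0]
gripper_width: 0.502
```

Emit:
drive_tool --steps '[[[0,-1,0,0,0,0],[0,-1,0,0,0,0],[0,-1,0,0,0,0],[0,-1,0,0,0,0],[0,-1,0,0,0,0],[0,-1,0,0,0,0],[0,0,0,0,0,0]]]'

```text
time_s: 36.6
position: [0.4002, -0.2367, 0.2368]
orientation: [0.707, 0.0, 0.707, -0.002]
force: [0.4, 0.1, 1.2]
gripper_width: 0.503
```

```bash
python3 - <<'E'
from st import *
s=st();o=snap("s")
import pickle; pickle.dump(o,open("s.pkl","wb"))
a=cv2.imread("pics/s_side.png");cv2.imwrite("pics/s_side_z.png",cv2.resize(a[130:240,195:355],None,fx=5,fy=5,interpolation=cv2.INTER_CUBIC))
a=cv2.imread("pics/s_top.png");cv2.imwrite("pics/s_top_z.png",cv2.resize(a[130:250,200:440],None,fx=3.3,fy=3.3,interpolation=cv2.INTER_CUBIC))
E
```

```text
t 36.6 pos [ 0.4002 -0.2367  0.2368] xdir [ 0.    -0.003 -1.   ] zdir [ 1.    -0.003  0.   ] F [0.42 0.14 1.17] w 0.503 j [-0.79 -0.12  1.92 -0.    1.34 -0.79]
```

View pics/s_side_z.png

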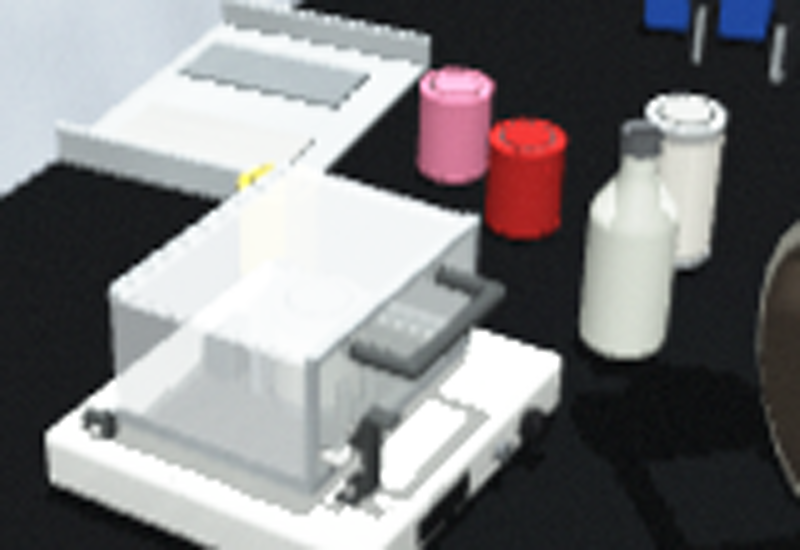

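View pics/s_top_z.png

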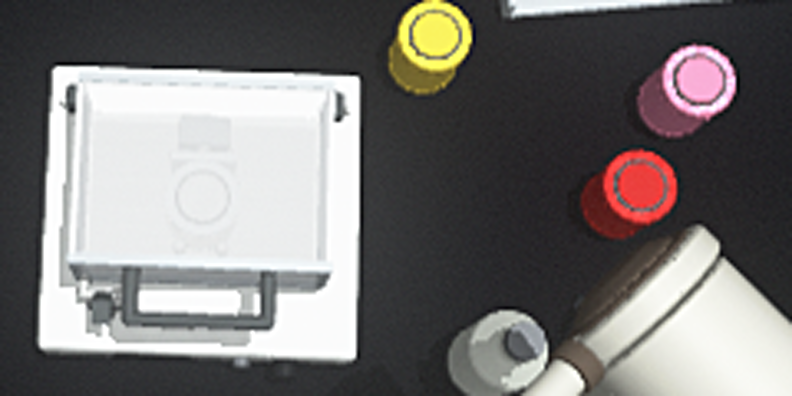

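```bash
python3 - <<'E'
from st import *
import pickle
o=pickle.load(open("s.pkl","rb"));S=o["side"]
a=cv2.resize(cv2.imread("pics/s_side.png")[195:235,250:290],None,fx=9,fy=9,interpolation=cv2.INTER_NEAREST)
b=cv2.resize(cv2.imread("pics/e_side.png")[195:235,250:290],None,fx=9,fy=9,interpolation=cv2.INTER_NEAREST)
cv2.imwrite("pics/hook.png",np.hstack([a,b]))
H=np.array([.652,-.0003,.05])
for th in (0,.03,.085):
    c,s=np.cos(th),np.sin(th)
    f=lambda x,y,z: H+[x*c+z*s+.014*y, y-.014*(x*c+z*s), -x*s+z*c]
    P=[f(-.182,0,.075),f(-.158,.072,.025),f(-.182,.044,.075),f(-.182,-.044,.075)]
    print(th,((proj(S,P)+.4-[195,130])*5).round(0).tolist())
print("tin",onz(o["top"],(203/3.3+200-.35,196/3.3+130-.35),.115),onz(S,(316/5+195-.4,300/5+130-.4),.115))
E
```

```text
0 [[457.0, 329.0], [357.0, 447.0], [420.0, 364.0], [493.0, 296.0]]
0.03 [[454.0, 320.0], [355.0, 440.0], [417.0, 355.0], [490.0, 287.0]]
0.085 [[448.0, 304.0], [353.0, 426.0], [410.0, 338.0], [484.0, 271.0]]
tin [0.56358423 0.00065729 0.115     ] [0.56488727 0.0045436  0.115     ]
```

View pics/hook.png

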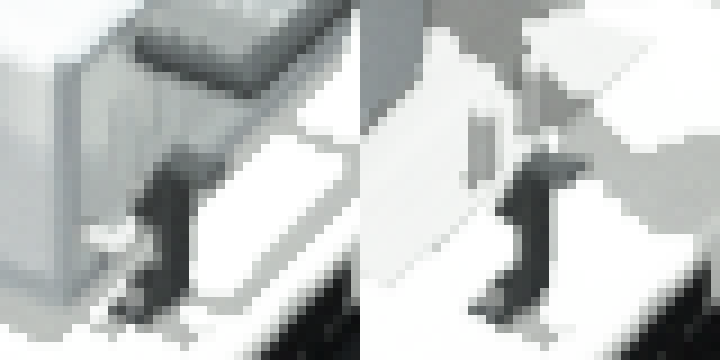

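```bash
python3 - <<'E'
from st import *
st(); print(env.finish_job())
E
```

```text
t 36.7 pos [ 0.4002 -0.2351  0.2364] xdir [ 0.    -0.002 -1.   ] zdir [ 1.    -0.002  0.   ] F [-0.94  1.57  0.42] w 0.497 j [-0.79 -0.12  1.92 -0.    1.34 -0.79]
the job is handed in; nothing more can be done
None
```

I handed the job in at about 36.7 s, well inside the 72 s limit. No verdict was reported.

- **Guard opened:** I pinched the handle and swung the guard up to about 1.53 rad.
- **Tin clamped:** I held the short tin above the pins and eased the jaw back until it pressed with about 12 N. I lowered the tin until it touched the deck (about 15–18 N on the tool), let it back against the pins, then released it.
- **Guard closed:** I swung the guard down slowly and pressed it home with about 29 N.

**Last checks:**
- **Guard:** Before release, the tool position put the guard at about 0 rad. In the final pictures the handle sits where a closed guard would put it.
- **Hook:** It stands upright, as it did at rest, with its nose over the loop.
- **Tin position:** From the top camera the tin's centre is at (0.5636, 0.0007), against my seat estimate of about (0.5635, 0.001). The side camera, looking through the hood, gives (0.565, 0.0045). The two disagree by about 4 mm in y, more than the stated 2 mm calibration. I trusted the top view, because the pins centre the tin.
- **Jaw travel:** I had no direct reading of the jaw. That it is pressed back enough is inferred from the push force and the tin's position.
- **Bystanders:** The bottle and tall tin stand where they were. The jar was out of reach of every move, but I did not measure it again.

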